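# Load the spring tester with ring weights until its pointer stands between the marks

## Task

Check the spring in the spring tester: take the steel ring weights from their board one at a time, feel each one over the spindle of the tester's floating weight pan and lower it gently down on to the pan (or on to the ring below), never leaning hard on the tester or dropping a ring. Add rings, letting go of each, until the pointer comes to rest between the two long marks on the scale plate, and then stop. Leave the spare rings lying on their board and do not disturb the other things.

Things in the scene. Friction and masses are not known exactly. Their poses are not given: they have to be found in the camera images.
- tester: Spring tester fixed on the bench: grey base 150 (x) x 110 (y) x 16 mm, origin at the centre of its underside. A cup 54 mm across, 46 mm high, at its middle holds the coil spring, which carries the round steel weight pan (60 mm across) with its upright spindle. An aluminium scale plate stands at its +x side. Pressing or knocking it with more than 15 N spoils the spring.
- pan_nominal (a point): Fixed point on the tester's centre line, 98 mm above the bench: middle of the pan's upper face at plunger = 0 if the pan stood central. It does not: the unguided pan and spindle stand up to 7 mm off it in the tester's x and 7 mm in y, differently each time, unmeasured, held by friction against about 3.5 N sideways. Find the spindle by touch or sight.
- spindle_nominal (a point): Same, 50 mm higher (148 mm): where the spindle's top would be at plunger = 0 if central. Spindle: steel, 12 mm diameter, 50 mm tall above the pan, flat top with a 1 mm chamfer, sinks and floats with the pan. A level ring pressed lightly on the spindle's top drops over it once its centre comes within about 1.5 mm of the spindle's.
- scale_mid (a point): Middle of the scale plate's outer (+x) face, half-way between the two long marks, 73 mm above the bench. Plate 30 mm wide, 3 mm thick, top 114 mm above the bench, 62 mm from the tester's centre line; the pan's thin pointer runs along it.
- plunger (a joint): How far the pan has sunk, in m: 0 top stop, 0.034 bottom stop; it stays level. The spring takes 0.19 N per mm: each ring sinks it about 5 mm (4.9 to 5.4). It starts at 7 to 13 mm, depending on the spring. The two long marks are at 19.5 and 26.5 mm, so two or three rings are needed.
- weight_board: Flat wooden board, 230 (its x) x 180 (its y) x 8 mm, fixed on the bench, origin at the centre of its underside; the four ring weights lie on it in a square of about 80 mm pitch, centred 25 mm towards -x from its middle.
- ring_a_mid (a point): Centre (half-way up, on the bore's axis) of one of four alike plain steel ring weights, round, outside diameter 40 mm, bore 16 mm, 12 mm thick, about 100 g; at the start it lies flat on the weight board (-x, +y corner), its centre 14 mm above the bench.
- ring_b_mid (a point): Centre (half-way up, on the bore's axis) of one of four alike plain steel ring weights, round, outside diameter 40 mm, bore 16 mm, 12 mm thick, about 100 g; at the start it lies flat on the weight board (-x, -y corner), its centre 14 mm above the bench.
- ring_c_mid (a point): Centre (half-way up, on the bore's axis) of one of four alike plain steel ring weights, round, outside diameter 40 mm, bore 16 mm, 12 mm thick, about 100 g; at the start it lies flat on the weight board (+x, +y corner of the square), its centre 14 mm above the bench.
- ring_d_mid (a point): Centre (half-way up, on the bore's axis) of one of four alike plain steel ring weights, round, outside diameter 40 mm, bore 16 mm, 12 mm thick, about 100 g; at the start it lies flat on the weight board (+x, -y corner of the square), its centre 14 mm above the bench.
- slug: Bystander: solid upright brass slug without a bore, 24 mm diameter, 26 mm tall, at the +x end of the weight board; origin at the centre of its underside.
- hex_nut: Bystander: large loose hexagon nut, about 35 mm across, 14 mm thick, at the +x end of the weight board; origin at the centre of its underside. Not a weight.
- dish: Bystander: green ceramic dish of tiny springs, 68 mm across, 26 mm high, on the bench beside the tester, its centre about 105 mm from the tester's, on the tester's +y side; origin at the centre of its underside.
- loose_driver: Bystander: screwdriver 160 mm long lying on the bench at the left.
There are look-alikes about, which are no part of the job. Leave any blue or orange look-alike of the part that bears ring_b_mid alone.

How it is judged:
By the outcome, as a careful person would: the job done as asked, in the order asked, and still so for the second after the job is handed in, with the robot touching nothing.
It also fails if it takes over 72 s, if anything falls off the work surface, if the arm or the gripper's body presses on something with over 40 N, if the wrist force passes 120 N, or if a joint passes its speed limit or range.

## Robot

A 6-joint arm with a two-finger parallel gripper is mounted at the origin on the work surface. World frame = base frame: x ahead of the robot, y to its left, z up, the work surface at z = 0. Lengths are in m, angles in rad, forces in N, time in s.
With the tool pointing down it reaches from about 0.35 to 0.725 m from the base axis. Payload 6 kg.
Tool frame: the origin (TCP) lies at the very end of the fingers, on their centre line; the grasp point (between the pads) lies 19 mm behind it; z points along the fingers, y is the line along which they close (so a half turn about z gives the same grasp; the last joint's range is limited). The gripper opens to 85 mm and grips with 20 to 120 N. Pads are 22 mm wide; open, the fingers measure 114 mm over their backs; the gripper's body (76 mm by 85 mm) begins 54 mm behind the grasp point. The pads swing forward as they close: fully open they stand 13 mm farther back than shut.
Start: joints at [-0.927, 0.04, 0.085, 0, -1.615, -0.334], TCP at [0.183, -0.571, 0.231] pointing down, gripper open.
Joint ranges: [-2.56, 2.56], [-1.29, 2.01], [-1.08, 1.49], [-3.29, 1.98], [-2.81, -0.18], [-2.99, 2.99]. Speed limits (rad/s): [2.57, 2.57, 3.01, 3.14, 3.14, 3.14].

## Interface

Orientations are given as a unit quaternion [w, x, y, z].
In Python, from rig import ctrl gives the robot as it stands. The module is installed in compiled form; this text tells all that it offers.
- The arm moves only by the tool carry_out, never from a script. Its argument "steps" is a list of rows, each an object with "delta_pos": the shift along the tool's x, y, z in units of 25 mm (1.0 is 25 mm), a list of three; "spin": the turn about the tool's z in units of 8 degrees (1.0 is 8 degrees); "hand": the finger opening in mm, from 0 to 85.4. A call has 1 to 12 rows; each row is the pose to reach, as a shift and turn from the pose commanded when the call began, along the tool's axes at that moment; what a row does not reach only later rows make up. A row lasts 1/8 s, in which the tool goes at most 62.5 mm and 10.7 degrees, less where a joint would pass 70% of its speed; a pose out of reach is approached as far as the arm can. A call with a gripper value outside its range is refused whole. The fingers move at their own pace and stop on an object; the grip force is fixed at half the most. Time passes only in rows, so rows that repeat a pose let the fingers close. It gives the time, the measured TCP pose, the force, the opening and the grip force at its end, in the units of the state.
- ctrl.observe(): the state, without advancing time (a new reading comes with each control period).
- ctrl.read_camera(name): name is "side" or "top" or "wrist"; returns (picture, depth): 400x640x3 uint8, red, green, blue; 400x640 float32, m along the optical axis (not along the pixel's ray), 0 where there is no reading.
- ctrl.calibration(name): a dict with "fx", "fy", "cx", "cy" (pixels), "extrinsics" (4x4, takes a point from camera to world coordinates); the wrist camera has in their place "mount" (4x4, takes a point from camera to tool coordinates, whose origin is the TCP and whose axes are the flange's). Camera axes: x right, y up, looking along -z (the intrinsics and any distortion apply to the point x, -y, -z); pixel columns grow to the right and rows downward; lengths in m; the calibration is good to about 2 mm. A picture is of the moment at which its call begins: read the wrist's pose just before it. calibration takes no time and is no camera call.
- ctrl.hand_in(): hands the job in; it is judged then, once.
The state is a dict: "time_s": time; "joints": joint angles; "joint_velocities": joint speeds; "effort": joint torques, N m; "position": TCP position; "orientation": TCP orientation; "ft_force": force on the tool from outside, world axes, zero at the start; "moment": the same for the moment, N m; "grip_width": finger opening in m; "grip_force": force on a finger pad.
Only numpy, scipy, OpenCV 4.12 (cv2) and the standard library are available. Lean on these libraries where they do the work, as an engineer would, in place of code of your own. Each camera call takes 0.05 s, during which the arm holds its last target. There are 200 camera calls.

## Working session

There is one attempt and no reset: what is moved stays moved. The work goes in short steps, Python scripts to look and compute and a tool call to move; the robot and the scene stay as the last step left them, time stands still between calls to the robot, and variables do not carry over. Pictures are saved under pics/ and viewed, at most 10 in all, crops included, and the job is handed in when it is done.

Besides the shell and the picture viewer there is one more tool, called after "Emit:" as name(argument=value, ...), one argument or row to a line, values as JSON. carry_out: Moves the arm, as the interface text tells. Its arguments: {"type":"object","properties":{"steps":{"type":"array","items":{"type":"object","properties":{"delta_pos":{"type":"array","items":{"type":"number"}},"spin":{"type":"number"},"hand":{"type":"number"}}}}},"required":["steps"]}

```bash
mkdir -p pics; cat > h.py <<'E'
import numpy as np, cv2
from scipy.spatial.transform import Rotation as R
from rig import ctrl
def T():
    s=ctrl.observe(); q=s["orientation"]; M=np.eye(4)
    M[:3,:3]=R.from_quat([q[1],q[2],q[3],q[0]]).as_matrix(); M[:3,3]=s["position"]; return M
def cam(n):
    c=ctrl.calibration(n); E=T()@np.array(c["mount"]) if n=="wrist" else np.array(c["extrinsics"])
    p,d=ctrl.read_camera(n); return p,d,c,E
def cloud(d,c,E):
    v,u=np.indices(d.shape); P=np.stack([(u-c["cx"])/c["fx"]*d,-(v-c["cy"])/c["fy"]*d,-d],-1)
    return P@E[:3,:3].T+E[:3,3]
def save(n,p): cv2.imwrite(f"pics/{n}.png",cv2.cvtColor(p,cv2.COLOR_RGB2BGR))
E
python3 - <<'E'
from h import *
for n in("top","side"):
    p,d,c,E=cam(n); np.savez(f"{n}.npz",p=p,d=d,E=E); print(n,{k:v for k,v in c.items() if k!="extrinsics"},E.round(3).tolist())
    if n=="top": a=p
    save(n,p)
print(ctrl.calibration("wrist")); s=ctrl.observe(); print(s)
E
```

```text
top {'fx': 511.33106141834213, 'fy': 511.33106141834213, 'cx': 321.14981878134154, 'cy': 197.62184435135572} [[0.01, 0.991, -0.135, 0.339], [-1.0, 0.011, 0.005, 0.091], [0.007, 0.135, 0.991, 1.501], [0.0, 0.0, 0.0, 1.0]]
side {'fx': 422.4057869481448, 'fy': 422.4057869481448, 'cx': 322.11004764866533, 'cy': 199.7385883800853} [[0.786, -0.357, 0.505, 1.199], [0.618, 0.448, -0.646, -0.774], [0.004, 0.82, 0.572, 0.845], [0.0, 0.0, 0.0, 1.0]]
{'fx': 353.64297838795125, 'fy': 353.64297838795125, 'cx': 318.2994399019252, 'cy': 198.75728758558776, 'mount': array([[ 4.66589500e-04,  9.45549701e-01,  3.25477410e-01,
         8.27161193e-02],
       [ 9.99999862e-01, -5.19219734e-04,  7.48396907e-05,
        -6.72409222e-04],
       [ 2.39758941e-04,  3.25477330e-01, -9.45549814e-01,
        -1.41296531e-01],
       [ 0.00000000e+00,  0.00000000e+00,  0.00000000e+00,
         1.00000000e+00]])}
{'time_s': 0.1, 'joints': array([-9.27310363e-01,  4.07986408e-02,  8.38957912e-02, -3.65184464e-04,
       -1.61547727e+00, -3.33649578e-01]), 'joint_velocities': array([ 0.00056402, -0.00096791,  0.00176458,  0.0004103 , -0.00083833,
       -0.00109914]), 'effort': array([-5.74725884e-03, -3.69343185e+01,  3.48279762e+01,  6.95166707e+00,
       -4.46552091e-03,  7.21765645e-06]), 'position': array([ 0.18288419, -0.571149  ,  0.2303524 ]), 'orientation': array([-2.10611435e-04, -1.54307137e-01,  9.88022594e-01,  7.84869235e-04]), 'ft_force': array([-0.39793392,  0.20635092, -0.26048428]), 'moment': array([0.04642938, 0.01007436, 0.02304952]), 'grip_force': 0.0, 'grip_width': 0.08547899231436726}
```

View pics/top.png

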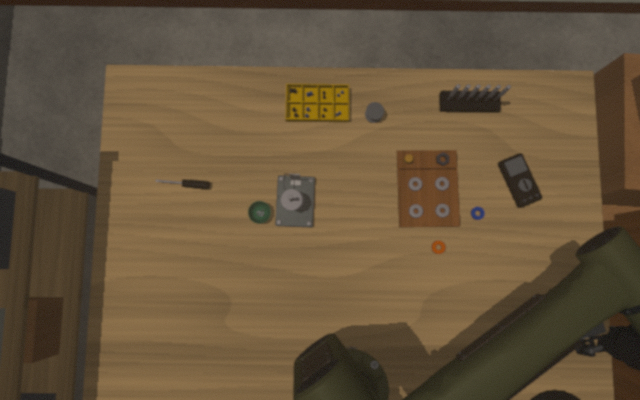

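View pics/side.png

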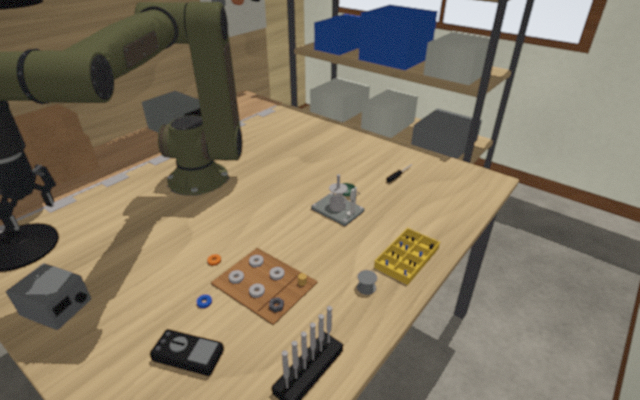

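The top view shows four steel rings on the board at (415,184), (442,184), (416,210) and (442,210). Things that could be mistaken for them are the blue ring (477,213), the orange ring (438,247), the hex nut (442,159) and the slug (409,158). The tester is at (295,200), with its scale plate on the far side, towards world +x. The side view agrees, with the spindle at about (338,182).

```bash
python3 - <<'E'
from h import *
z=np.load("top.npz"); c=ctrl.calibration("top"); W=cloud(z["d"],c,z["E"]); p=z["p"].astype(int)
g=cv2.cvtColor(z["p"],cv2.COLOR_RGB2HSV)
def at(u,v,h):
    r=z["E"][:3,:3]@np.array([(u-c["cx"])/c["fx"],-(v-c["cy"])/c["fy"],-1]);o=z["E"][:3,3];return o+r*(h-o[2])/r[2]
for n,(u,v) in dict(a=(415,184),b=(416,210),c=(442,184),d=(442,210)).items():
    m=np.zeros(p.shape[:2],bool); m[v-11:v+12,u-11:u+12]=1; m&=(g[...,1]<70)&(g[...,2]>90)
    vv,uu=np.nonzero(m); print(n,m.sum(),uu.mean(),vv.mean(),at(uu.mean(),vv.mean(),.02).round(4), np.median(W[m],0).round(4))
for nm,m in dict(tester=(W[...,2]>.008)).items():
    mm=np.zeros_like(m); mm[165:235,270:322]=1; m=m&mm
    for lo,hi in((.01,.025),(.07,.1),(.1,.12),(.12,.16)):
        k=m&(W[...,2]>lo)&(W[...,2]<hi); q=W[k]; print(lo,k.sum(), q.min(0).round(4) if len(q) else 0,q.max(0).round(4) if len(q) else 0, np.median(q,0).round(4) if len(q) else 0)
k=(W[...,2]>.01)&(W[...,2]<.025); mm=np.zeros_like(k); mm[165:235,274:320]=1
print(cv2.minAreaRect((W[k&mm][:,:2]*1000).astype(np.float32)))
k=(g[...,0]<14)&(g[...,1]>90); mm[:]=0; mm[145:232,392:465]=1
q=W[k&mm]; print("board",cv2.minAreaRect((q[:,:2]*1000).astype(np.float32)),np.median(q[:,2]))
# dish
save("top_crop",cv2.resize(z["p"][145:235,240:490],None,fx=3.2,fy=3.2,interpolation=cv2.INTER_CUBIC))
E
```

```text
a 121 414.9586776859504 183.67768595041323 [ 0.584  -0.1917  0.02  ] [ 0.5838 -0.1921  0.0196]
b 123 415.4390243902439 210.65853658536585 [ 0.5043 -0.1919  0.02  ] [ 0.5041 -0.1917  0.0181]
c 123 441.5691056910569 183.1869918699187 [ 0.5863 -0.27    0.02  ] [ 0.5868 -0.2697  0.0186]
d 122 441.9836065573771 210.0327868852459 [ 0.507  -0.2694  0.02  ] [ 0.5071 -0.2691  0.0198]
0.01 1368 [0.4561 0.1045 0.01  ] [0.6073 0.2321 0.0249] [0.5175 0.1529 0.0154]
0.07 369 [0.4976 0.137  0.0702] [0.5925 0.1958 0.0995] [0.5266 0.1656 0.0853]
0.1 21 [0.5206 0.1456 0.1001] [0.5949 0.1705 0.1185] [0.5916 0.1627 0.111 ]
0.12 16 [0.5202 0.1624 0.1264] [0.5311 0.1707 0.1404] [0.5248 0.1668 0.1338]
((531.0166015625, 159.86495971679688), (109.55286407470703, 150.2705841064453), 88.31454467773438)
board ((532.5693359375, -103.02264404296875), (254.51434326171875, 487.0040588378906), 17.34518814086914) 0.007204199236410025
```

View pics/top_crop.png

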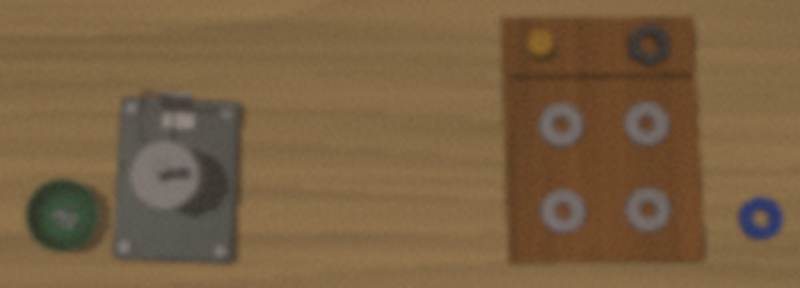

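```bash
cat >> h.py <<'E'
def go(*targets,yaw=180):
    M=T(); a=np.degrees(np.arctan2(M[1,0],M[0,0])); s=((a-yaw+180)%360-180)/8
    print("tcp",M[:3,3].round(4),"tilt",M[:3,2].round(3),"spin",round(s,2))
    for t in targets: print(t,"->",((np.array(t)-M[:3,3])@M[:3,:3]/.025).round(2))
E
python3 - <<'E'
from h import *
go((.504,-.192,.23),(.504,-.192,.13))
E
```

```text
tcp [ 0.1829 -0.5711  0.2304] tilt [-0.001  0.001 -1.   ] spin 2.22
(0.504, -0.192, 0.23) -> [-16.86  10.53   0.03]
(0.504, -0.192, 0.13) -> [-16.86  10.52   4.03]
```

Emit:
carry_out(
  steps=[
    {"delta_pos": [-2,1.25,0],"spin": 0.5,"hand": 62},
    {"delta_pos": [-4,2.5,0],"spin": 1.0,"hand": 62},
    {"delta_pos": [-6,3.75,0],"spin": 1.5,"hand": 62},
    {"delta_pos": [-8,5,0],"spin": 2.0,"hand": 62},
    {"delta_pos": [-10,6.25,0],"spin": 2.22,"hand": 62},
    {"delta_pos": [-12,7.5,0.5],"spin": 2.22,"hand": 62},
    {"delta_pos": [-14,8.75,1.5],"spin": 2.22,"hand": 62},
    {"delta_pos": [-16,10,2.5],"spin": 2.22,"hand": 62},
    {"delta_pos": [-16.86,10.52,3.5],"spin": 2.22,"hand": 62},
    {"delta_pos": [-16.86,10.52,4],"spin": 2.22,"hand": 62},
    {"delta_pos": [-16.86,10.52,4],"spin": 2.22,"hand": 62},
  ],
)

```text
time_s: 1.48
position: [0.5033, -0.1927, 0.1303]
orientation: [-0.001, 0.0, 1.0, 0.0]
ft_force: [0.5, -0.6, 0.7]
grip_width: 0.0621
grip_force: 0.0
```

```bash
cat >> h.py <<'E'
def ringcentre(guess,name=None):
    p,d,c,E=cam("wrist"); W=cloud(d,c,E)
    if name: save(name,p)
    k=(W[...,2]>.0155)&(W[...,2]<.026)&(np.hypot(W[...,0]-guess[0],W[...,1]-guess[1])<.03)
    q=(W[k][:,:2]*1000).astype(np.float32); h=cv2.convexHull(q)
    (x,y),r=cv2.minEnclosingCircle(h); e=cv2.fitEllipse(h)
    print("ring n",k.sum(),"circ",x,y,r,"ell",np.round(e[0],1),np.round(e[1],1),"z",np.median(W[k][:,2]).round(4))
E
python3 - <<'E'
from h import *
ringcentre((.504,-.192),"w1"); go((.504,-.192,.13))
E
```

```text
ring n 1707 circ 506.9679260253906 -192.51644897460938 19.899288177490234 ell [ 506.9 -192.6] [39.1 39.5] z 0.0185
tcp [ 0.5038 -0.1932  0.1316] tilt [-0. -0. -1.] spin -0.01
(0.504, -0.192, 0.13) -> [-0.01  0.05  0.07]
```

View pics/w1.png

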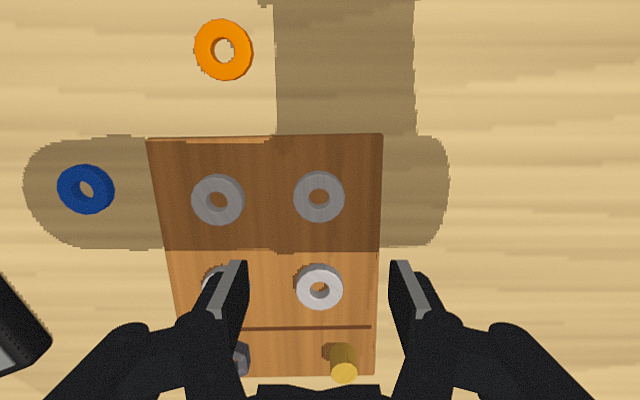

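The wrist view shows ring b at (318,197), ring d at (217,200), the blue look-alike at (86,188) and the orange one at (223,50). The fingers straddle ring b's column, and ring b is grey steel.

Emit:
carry_out(
  steps=[
    {"delta_pos": [-0.1,0,1.5],"spin": 0,"hand": 60},
    {"delta_pos": [-0.1,0,3],"spin": 0,"hand": 60},
    {"delta_pos": [-0.1,0,4.2],"spin": 0,"hand": 60},
    {"delta_pos": [-0.1,0,4.65],"spin": 0,"hand": 60},
    {"delta_pos": [-0.1,0,4.88],"spin": 0,"hand": 60},
    {"delta_pos": [-0.1,0,4.88],"spin": 0,"hand": 60},
  ],
)

```text
time_s: 2.28
position: [0.5073, -0.1928, 0.0104]
orientation: [0.001, 0.0, 1.0, -0.0]
ft_force: [0.2, -0.4, -0.8]
grip_width: 0.0602
grip_force: 0.0
```

Emit:
carry_out(
  steps=[
    {"delta_pos": [0,0,0],"spin": 0,"hand": 46},
    {"delta_pos": [0,0,0],"spin": 0,"hand": 42},
    {"delta_pos": [0,0,0],"spin": 0,"hand": 36},
    {"delta_pos": [0,0,0],"spin": 0,"hand": 36},
    {"delta_pos": [0,0,0],"spin": 0,"hand": 36},
  ],
)

```text
time_s: 2.9
position: [0.5073, -0.1926, 0.0105]
orientation: [0.001, -0.0, 1.0, -0.0]
ft_force: [-1.0, -0.2, 5.8]
grip_width: 0.0372
grip_force: 52.7
```

Emit:
carry_out(
  steps=[
    {"delta_pos": [0,0,-0.2],"spin": 0,"hand": 36},
    {"delta_pos": [0,0,-1],"spin": 0,"hand": 36},
    {"delta_pos": [0,0,-2.5],"spin": 0,"hand": 36},
    {"delta_pos": [0,0,-4.5],"spin": 0,"hand": 36},
    {"delta_pos": [0,0,-6.5],"spin": 0,"hand": 36},
    {"delta_pos": [0,0,-6.5],"spin": 0,"hand": 36},
  ],
)

```text
time_s: 3.65
position: [0.5086, -0.1929, 0.1769]
orientation: [0.004, 0.0, 1.0, -0.001]
ft_force: [-0.5, 0.4, -1.0]
grip_width: 0.0373
grip_force: 52.5
```

```bash
python3 - <<'E'
from h import *
p,d,c,E=cam("wrist"); np.savez("held.npz",p=p,d=d,E=E)
s=ctrl.observe(); print(s["grip_width"],s["grip_force"],s["ft_force"])
save("held",cv2.resize(p[200:400,180:460],None,fx=2.8,fy=2.8))
W=(cloud(d,c,E)-T()[:3,3])@T()[:3,:3]
print(c["cx"])
for v in range(250,400,10): print(v,[(u,W[v,u].round(3).tolist()) for u in (290,318,345)])
E
```

```text
0.03703414506335951 52.48443877324462 [-0.6513242   0.13424061 -2.36888193]
318.2994399019252
250 [(290, [0.013, -0.013, -0.011]), (318, [0.013, -0.001, -0.011]), (345, [0.013, 0.01, -0.011])]
260 [(290, [0.008, -0.013, -0.011]), (318, [0.008, -0.001, -0.011]), (345, [0.008, 0.011, -0.01])]
270 [(290, [0.004, -0.013, -0.012]), (318, [-0.096, -0.001, 0.156]), (345, [0.004, 0.011, -0.012])]
280 [(290, [-0.001, -0.013, -0.012]), (318, [-0.114, -0.001, 0.167]), (345, [-0.002, 0.011, -0.011])]
290 [(290, [-0.006, -0.013, -0.012]), (318, [-0.009, -0.001, -0.008]), (345, [-0.006, 0.011, -0.011])]
300 [(290, [-0.012, -0.013, -0.011]), (318, [-0.011, -0.001, -0.012]), (345, [-0.012, 0.011, -0.011])]
310 [(290, [-0.151, -0.031, 0.168]), (318, [-0.016, -0.001, -0.012]), (345, [-0.142, 0.026, 0.156])]
320 [(290, [-0.164, -0.031, 0.168]), (318, [-0.162, -0.001, 0.167]), (345, [-0.144, 0.025, 0.143])]
330 [(290, [-0.176, -0.031, 0.168]), (318, [-0.176, -0.001, 0.168]), (345, [-0.154, 0.025, 0.141])]
340 [(290, [-0.196, -0.033, 0.176]), (318, [-0.196, -0.001, 0.175]), (345, [-0.197, 0.029, 0.176])]
350 [(290, [-0.211, -0.033, 0.176]), (318, [-0.21, -0.001, 0.175]), (345, [-0.211, 0.029, 0.176])]
360 [(290, [-0.225, -0.033, 0.177]), (318, [-0.225, -0.001, 0.176]), (345, [-0.225, 0.029, 0.177])]
370 [(290, [-0.239, -0.034, 0.176]), (318, [-0.239, -0.001, 0.176]), (345, [-0.238, 0.03, 0.175])]
380 [(290, [-0.255, -0.034, 0.176]), (318, [-0.253, -0.001, 0.175]), (345, [-0.253, 0.03, 0.175])]
390 [(290, [0.008, -0.008, -0.077]), (318, [0.009, -0.001, -0.077]), (345, [0.008, 0.006, -0.077])]
```

View pics/held.png

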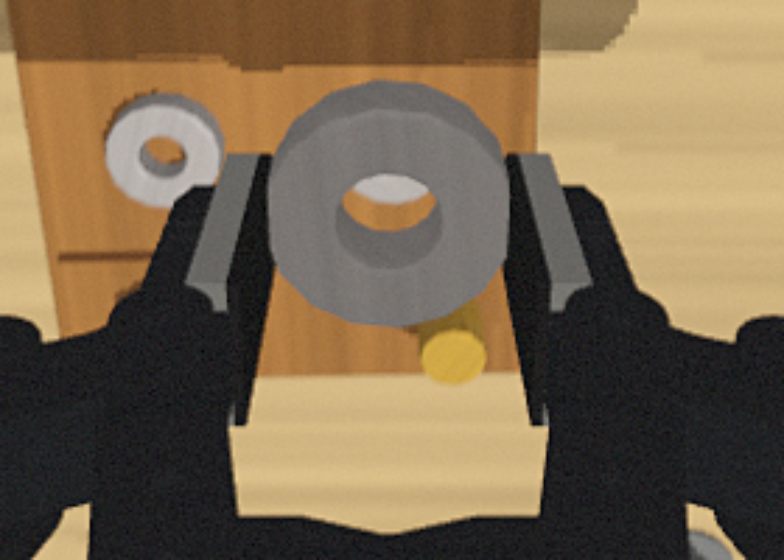

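The crop shows the ring held level between the pads, with its bore at about (390,225). Its top lies 11.5 mm above the TCP, so its underside is at the TCP. Next I go past the tester to see the spindle beside the ring.

Emit:
carry_out(
  steps=[
    {"delta_pos": [-0.2,1,-0.5],"spin": 0,"hand": 36},
    {"delta_pos": [-0.6,3,-0.92],"spin": 0,"hand": 36},
    {"delta_pos": [-1,5,-0.92],"spin": 0,"hand": 36},
    {"delta_pos": [-1.4,7.2,-0.92],"spin": 0,"hand": 36},
    {"delta_pos": [-1.8,9.4,-0.92],"spin": 0,"hand": 36},
    {"delta_pos": [-2.2,11.6,-0.92],"spin": 0,"hand": 36},
    {"delta_pos": [-2.5,13.4,-0.92],"spin": 0,"hand": 36},
    {"delta_pos": [-2.65,14.36,-0.92],"spin": 0,"hand": 36},
    {"delta_pos": [-2.65,14.36,-0.92],"spin": 0,"hand": 36},
    {"delta_pos": [-2.65,14.36,-0.92],"spin": 0,"hand": 36},
  ],
)

```text
time_s: 4.95
position: [0.5728, 0.1657, 0.1942]
orientation: [-0.001, 0.0, 1.0, -0.0]
ft_force: [-0.1, -0.2, -1.7]
grip_width: 0.0371
grip_force: 52.5
```

```bash
cat >> h.py <<'E'
def look(name=None):
    M=T(); p,d,c,E=cam("wrist"); W=cloud(d,c,E); L=(W-M[:3,3])@M[:3,:3]
    if name: save(name,p)
    k=(L[...,2]>-.0145)&(L[...,2]<-.0095)&(np.hypot(L[...,0],L[...,1])<.03)&(np.abs(L[...,1])<.019)
    if k.sum()>200:   # held ring: algebraic circle through top-face outer edge
        q=(L[k][:,:2]*1000).astype(np.float32); h=cv2.convexHull(q)[:,0]; h=h[np.abs(h[:,1])<18]
        A=np.c_[2*h,np.ones(len(h))]; s=np.linalg.lstsq(A,(h**2).sum(1),rcond=None)[0]
        print("held tool xy mm",s[:2].round(1),"r",np.sqrt(s[2]+s[0]**2+s[1]**2).round(1),"ext",q.min(0),q.max(0))
    near=np.hypot(W[...,0]-.5255,W[...,1]-.1665)<.04
    far=(L[...,2]>.03)
    k=near&far&(W[...,2]>.115)&(W[...,2]<.16)
    if k.sum():
        z=np.percentile(W[k][:,2],90); kt=k&(W[...,2]>z-.002); q=(W[kt][:,:2]*1000).astype(np.float32)
        print("spindle top z",z.round(4),"n",kt.sum(),"circ",cv2.minEnclosingCircle(q),"tool",L[kt].mean(0).round(4),"mean",q.mean(0))
    return p,d,W,L
E
python3 - <<'E'
from h import *
p,d,W,L=look("spin1"); go((.575,.166,.2))
k=(np.hypot(W[...,0]-.525,W[...,1]-.166)<.035)&(W[...,2]>.075)&(W[...,2]<.1); q=(W[k][:,:2]*1000).astype(np.float32)
print("pan",np.median(W[k][:,2]),cv2.minEnclosingCircle(q))
E
```

```text
spindle top z 0.1353 n 319 circ ((527.4738159179688, 168.09375), 6.020176887512207) tool [0.0455 0.0024 0.0596] mean [527.2794  168.13045]
tcp [0.5729 0.1655 0.1945] tilt [-0.001 -0.    -1.   ] spin -0.01
(0.575, 0.166, 0.2) -> [-0.08  0.02 -0.22]
pan 0.08470054036261762 ((528.3095703125, 168.6952362060547), 30.732973098754883)
```

View pics/spin1.png

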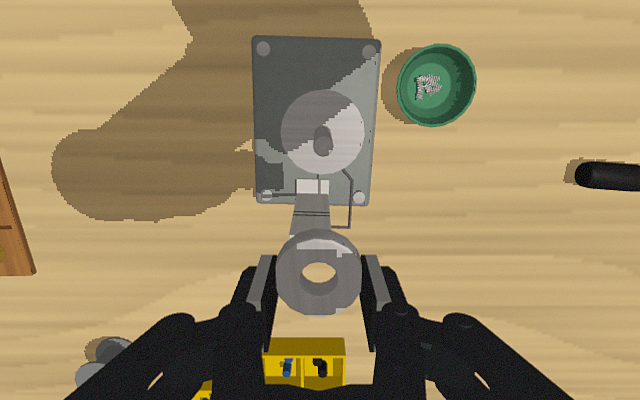

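The wrist view shows the spindle top at about (322,130) on the pan, the held ring at (318,272), the scale plate at (310,205) and the dish at (436,85). I still need the ring's centre in tool axes.

```bash
python3 - <<'E'
from h import *
M=T(); p,d,c,E=cam("wrist"); L=(cloud(d,c,E)-M[:3,3])@M[:3,:3]
k=(np.hypot(L[...,0],L[...,1])<.03)&(abs(L[...,2])<.03)&(abs(L[...,1])<.019)
print(k.sum(),np.percentile(L[k][:,2],[1,10,25,50,75,90]) if k.sum() else L[240:310:10,318])
z=np.load("held.npz"); 
for dd in (d,z["d"]):
    L=(cloud(dd,c,E)-M[:3,3])@M[:3,:3]
    k=(np.hypot(L[...,0],L[...,1])<.03)&(abs(L[...,1])<.0185)&(L[...,2]<-.008)&(L[...,2]>-.016)
    q=(L[k][:,:2]*1000).astype(np.float32); h=cv2.convexHull(q)[:,0]; h=h[abs(h[:,1])<17]
    s=np.linalg.lstsq(np.c_[2*h,np.ones(len(h))],(h**2).sum(1),rcond=None)[0]
    print(k.sum(),s[:2],np.sqrt(s[2]+s[0]**2+s[1]**2),q.min(0),q.max(0),np.median(L[k],0))
    # bore: nearest non-ring pixels
    kc=np.zeros(dd.shape,np.uint8); kc[k]=1; cs,hi=cv2.findContours(kc,cv2.RETR_CCOMP,cv2.CHAIN_APPROX_NONE)
    for i,cc in enumerate(cs):
        if hi[0][i][3]>=0 and len(cc)>30: cc=cc[:,0]; b=L[cc[:,1],cc[:,0],:2]*1000; print("bore",cv2.minEnclosingCircle(b.astype(np.float32)))
E
```

```text
6603 [-0.0286702  -0.01381811 -0.00850901 -0.00791884 -0.00722084 -0.00342278]
2310 [ 0.33990761 -0.03749905] 19.270766828689574 [-18.584183 -18.485493] [19.768055 18.491629] [ 0.00204017  0.00129101 -0.00840658]
bore ((-11.09200668334961, -5.015396595001221), 4.232389450073242)
bore ((1.5954641103744507, 13.134347915649414), 4.954914569854736)
bore ((6.849691867828369, 11.250207901000977), 2.7967987060546875)
bore ((-1.4195327758789062, 0.7171937227249146), 14.185667037963867)
bore ((11.567137718200684, -5.419851303100586), 3.472480535507202)
bore ((13.559198379516602, 6.951465606689453), 2.80747127532959)
bore ((14.749820709228516, -2.6214632987976074), 2.2718048095703125)
2314 [0.51508001 0.09120934] 19.23599927023896 [-18.58453  -18.467892] [19.963236 18.495619] [ 0.00174336  0.00141625 -0.00841832]
bore ((-4.575917720794678, 11.982707977294922), 2.3174448013305664)
bore ((-1.3307924270629883, -12.589876174926758), 2.649667263031006)
bore ((-0.3084716796875, 0.2957010865211487), 13.342666625976562)
```

Emit:
carry_out(
  steps=[
    {"delta_pos": [0.6,0.1,0],"spin": 0,"hand": 36},
    {"delta_pos": [1.4,0.1,0],"spin": 0,"hand": 36},
    {"delta_pos": [1.81,0.1,0.4],"spin": 0,"hand": 36},
    {"delta_pos": [1.81,0.1,1],"spin": 0,"hand": 36},
    {"delta_pos": [1.81,0.1,1.6],"spin": 0,"hand": 36},
    {"delta_pos": [1.81,0.1,1.85],"spin": 0,"hand": 36},
    {"delta_pos": [1.81,0.1,1.85],"spin": 0,"hand": 36},
    {"delta_pos": [1.81,0.1,1.85],"spin": 0,"hand": 36},
  ],
)

```text
time_s: 6.05
position: [0.5281, 0.1691, 0.149]
orientation: [0.0, 0.0, 1.0, 0.0]
ft_force: [0.2, 1.1, -0.2]
grip_width: 0.0369
grip_force: 52.5
```

```bash
cat >> h.py <<'E'
def bore(name=None):
    p,d,c,E=cam("wrist"); I=np.eye(4); L=cloud(d,c,np.array(c["mount"]))*1000
    if name: save(name,cv2.resize(p[200:360,200:440],None,fx=3.3,fy=3.3))
    z=L[...,2]; r=np.hypot(L[...,0],L[...,1])
    k=(r<30)&(abs(L[...,1])<18.5)&(abs(z+8.4)<4)
    q=L[k][:,:2].astype(np.float32); h=cv2.convexHull(q)[:,0]; h=h[abs(h[:,1])<17]
    s=np.linalg.lstsq(np.c_[2*h,np.ones(len(h))],(h**2).sum(1),rcond=None)[0]
    print("ring",k.sum(),s[:2].round(1),"ztop",np.median(z[k]).round(1))
    k=(z>-2)&(z<60)&(r<12)&(abs(L[...,1])<9)
    print("inside n",k.sum(),"z pct",np.percentile(z[k],[5,25,50,75,95]).round(1) if k.sum() else "")
    return p,d,L
E
python3 - <<'E'
from h import *
p,d,L=bore("over1"); go((.527,.168,.147)); print(ctrl.observe()["ft_force"])
z=L[...,2]; k=(z>4)&(z<30)&(np.hypot(L[...,0],L[...,1])<20)
print(k.sum(),L[k].mean(0),np.percentile(L[k],[5,95],0))
E
```

```text
ring 4994 [0.1 0. ] ztop -7.9
inside n 551 z pct [-1.5  0.9 38.2 48.4 57.7]
tcp [0.5281 0.1692 0.1491] tilt [ 0.001  0.    -1.   ] spin -0.0
(0.527, 0.168, 0.147) -> [ 0.04 -0.05  0.08]
[ 0.47864399 -0.69634193 -0.51219159]
10 [-2.30181801 -0.39528831 13.73156167] [[-5.51617362 -1.39202785  8.38585594]
 [ 8.56651629  0.87469249 15.70991629]]
```

View pics/over1.png

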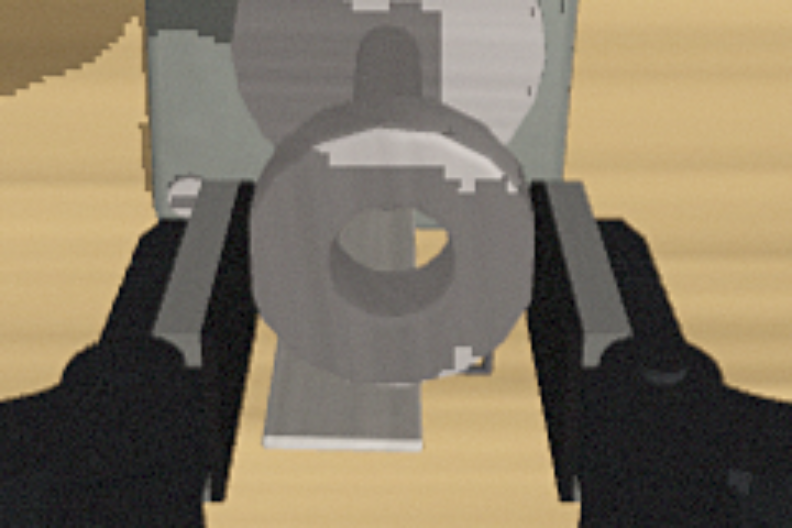

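The crop shows the spindle body at about (388,60), running under the ring. Sideways it lines up with the bore at (392,265). I lower about 20 mm past the spindle's top and check whether the pan sank.

Emit:
carry_out(
  steps=[
    {"delta_pos": [0,0,0.2],"spin": 0,"hand": 36},
    {"delta_pos": [0,0,0.35],"spin": 0,"hand": 36},
    {"delta_pos": [0,0,0.45],"spin": 0,"hand": 36},
    {"delta_pos": [0,0,0.55],"spin": 0,"hand": 36},
    {"delta_pos": [0,0,0.65],"spin": 0,"hand": 36},
    {"delta_pos": [0,0,0.75],"spin": 0,"hand": 36},
    {"delta_pos": [0,0,0.8],"spin": 0,"hand": 36},
    {"delta_pos": [0,0,0.8],"spin": 0,"hand": 36},
  ],
)

```text
time_s: 7.1
position: [0.5277, 0.1691, 0.1285]
orientation: [-0.0, 0.0, 1.0, 0.0]
ft_force: [-1.2, -0.3, -0.9]
grip_width: 0.0371
grip_force: 52.5
```

```bash
cat >> h.py <<'E'
def pan(p=None):
    q=T(); p,d,c,E=cam("wrist"); W=cloud(d,c,E)
    k=(abs(W[...,1]-.168)<.03)&(W[...,0]<.525)&(W[...,0]>.495)&(W[...,2]>.055)&(W[...,2]<.1)
    z=W[k][:,2]; h,e=np.histogram(z,np.arange(.055,.1,.001)); i=h.argmax(); print("pan z mode",e[i].round(4),h[i],"ft",ctrl.observe()["ft_force"].round(1),"tcp",q[:3,3].round(4))
    return p,d,c,E,W
E
python3 - <<'E'
from h import *
p,*_=pan(); bore()
E
```

```text
pan z mode 0.084 2028 ft [-0.4 -0.1 -1. ] tcp [0.5277 0.1691 0.1285]
ring 5486 [ 0.2 -0. ] ztop -7.8
inside n 615 z pct [-1.1 39.1 43.4 44.1 44.8]
```

```bash
python3 - <<'E'
from h import *
p,d,L=bore(); c=ctrl.calibration("wrist"); Mi=np.linalg.inv(np.array(c["mount"]))
r=np.hypot(L[...,0],L[...,1]); 
# depth map along rays through the bore plane z=-8: print z per ray
for x in range(-12,14,2):
    row=[]
    for y in range(-10,12,2):
        q=Mi@np.array([x/1e3,y/1e3,-.008,1]); u=int(round(c["cx"]+c["fx"]*q[0]/-q[2])); v=int(round(c["cy"]-c["fy"]*q[1]/-q[2])); row.append(int(round(L[v,u,2])))
    print(x,row)
E
```

```text
ring 5489 [0.  0.1] ztop -7.9
inside n 615 z pct [-1.2 38.6 43.5 44.1 44.9]
-12 [-8, -8, -7, -9, -8, -9, -8, -8, -9, -8, -8]
-10 [-8, -9, -8, -8, -8, -8, -9, -8, -9, -8, -7]
-8 [-8, -7, -9, -8, -9, -7, -8, -8, -8, -8, -8]
-6 [-8, -8, -7, -7, -6, -5, -5, -6, -8, -8, -8]
-4 [-8, -8, -6, -3, -2, -1, -2, -3, -6, -8, -8]
-2 [-8, -7, -4, -6, -6, -7, -6, 0, -4, -8, -8]
0 [-8, -7, -5, -6, -6, -6, -6, -6, 0, -6, -9]
2 [-8, -7, -6, -5, -7, -6, -7, -5, 114, -7, -7]
4 [-9, -8, -6, -6, -6, -6, -6, -6, 43, -8, -8]
6 [-9, -10, -4, -5, -6, -6, -6, -4, -8, -9, -8]
8 [-8, -9, -8, -8, -5, -5, -5, -8, -9, -8, -8]
10 [-8, -8, -8, -8, -8, -7, -8, -7, -8, -9, -8]
12 [-7, -7, -7, -7, -7, -9, -8, -8, -8, -9, -8]
```

The spindle top shows inside the bore, centred about 2 mm towards tool +x and −1 mm in y. I centre the ring and lower it on to the pan, with about 5 mm of sink.

Emit:
carry_out(
  steps=[
    {"delta_pos": [0.07,-0.03,0.1],"spin": 0,"hand": 36},
    {"delta_pos": [0.07,-0.03,0.4],"spin": 0,"hand": 36},
    {"delta_pos": [0.07,-0.03,0.7],"spin": 0,"hand": 36},
    {"delta_pos": [0.07,-0.03,1.0],"spin": 0,"hand": 36},
    {"delta_pos": [0.07,-0.03,1.25],"spin": 0,"hand": 36},
    {"delta_pos": [0.07,-0.03,1.4],"spin": 0,"hand": 36},
    {"delta_pos": [0.07,-0.03,1.5],"spin": 0,"hand": 36},
    {"delta_pos": [0.07,-0.03,1.58],"spin": 0,"hand": 36},
    {"delta_pos": [0.07,-0.03,1.66],"spin": 0,"hand": 36},
    {"delta_pos": [0.07,-0.03,1.7],"spin": 0,"hand": 36},
    {"delta_pos": [0.07,-0.03,1.7],"spin": 0,"hand": 36},
  ],
)

```text
time_s: 8.62
position: [0.5261, 0.1684, 0.0861]
orientation: [0.0, 0.0, 1.0, 0.0]
ft_force: [-0.3, -0.7, -1.0]
grip_width: 0.037
grip_force: 52.6
```

```bash
python3 - <<'E'
from h import *
pan(); bore()
E
```

```text
pan z mode 0.082 1603 ft [-0.1  0.4 -0.3] tcp [0.5261 0.1684 0.0861]
ring 4462 [ 0.2 -0.1] ztop -8.0
inside n 161 z pct [-1.8 -0.7  0.6  3.6  4.8]
```

Emit:
carry_out(
  steps=[
    {"delta_pos": [0,0,0.06],"spin": 0,"hand": 36},
    {"delta_pos": [0,0,0.11],"spin": 0,"hand": 36},
    {"delta_pos": [0,0,0.11],"spin": 0,"hand": 36},
    {"delta_pos": [0,0,0.11],"spin": 0,"hand": 43},
    {"delta_pos": [0,0,0.11],"spin": 0,"hand": 46},
    {"delta_pos": [0,0,0.11],"spin": 0,"hand": 54},
    {"delta_pos": [0,0,0.11],"spin": 0,"hand": 60},
    {"delta_pos": [0,0,0.11],"spin": 0,"hand": 60},
  ],
)

```text
time_s: 9.72
position: [0.526, 0.1683, 0.0833]
orientation: [-0.0, 0.0, 1.0, 0.0]
ft_force: [0.6, -0.6, -0.4]
grip_width: 0.0601
grip_force: 0.0
```

```bash
python3 - <<'E'
from h import *
pan(); bore()
E
```

```text
pan z mode 0.079 1690 ft [ 0.   0.7 -0.9] tcp [0.526  0.1683 0.0833]
ring 4434 [ 0.1 -0.2] ztop -8.4
inside n 148 z pct [-1.8 -0.8  1.2  3.5 57.8]
```

Emit:
carry_out(
  steps=[
    {"delta_pos": [0,0,-0.4],"spin": 0,"hand": 60},
    {"delta_pos": [0,0,-1.5],"spin": 0,"hand": 60},
    {"delta_pos": [0,0,-3.2],"spin": 0,"hand": 60},
    {"delta_pos": [0,0,-4.6],"spin": 0,"hand": 60},
    {"delta_pos": [-0.2,-1,-5],"spin": 0,"hand": 60},
    {"delta_pos": [-0.6,-3,-5],"spin": 0,"hand": 60},
    {"delta_pos": [-1,-5.2,-5],"spin": 0,"hand": 60},
    {"delta_pos": [-1.4,-7.4,-5],"spin": 0,"hand": 60},
    {"delta_pos": [-1.8,-9.6,-5],"spin": 0,"hand": 60},
    {"delta_pos": [-2.2,-11.8,-4.5],"spin": 0,"hand": 60},
    {"delta_pos": [-2.43,-13.6,-3.5],"spin": 0,"hand": 60},
    {"delta_pos": [-2.43,-14.43,-2.2],"spin": 0,"hand": 60},
  ],
)

```text
time_s: 11.32
position: [0.5871, -0.195, 0.1387]
orientation: [0.001, 0.001, 1.0, -0.0]
ft_force: [0.7, 0.3, -0.9]
grip_width: 0.06
grip_force: 0.0
```

Emit:
carry_out(
  steps=[
    {"delta_pos": [0,0,0],"spin": 0,"hand": 60},
    {"delta_pos": [0,0,0],"spin": 0,"hand": 60},
  ],
)

```text
time_s: 11.58
position: [0.5873, -0.1923, 0.14]
orientation: [0.001, -0.0, 1.0, -0.0]
ft_force: [-0.4, -1.0, 1.1]
grip_width: 0.06
grip_force: 0.0
```

```bash
python3 - <<'E'
from h import *
ringcentre((.5865,-.1925)); go((.5868,-.1925,.0105))
E
```

```text
ring n 1621 circ 587.0565185546875 -191.93960571289062 19.932235717773438 ell [ 586.9 -192.1] [39.1 39.3] z 0.0184
tcp [ 0.5876 -0.192   0.1405] tilt [ 0.003 -0.001 -1.   ] spin 0.01
(0.5868, -0.1925, 0.0105) -> [ 0.05 -0.02  5.2 ]
```

Emit:
carry_out(
  steps=[
    {"delta_pos": [0,0,1.5],"spin": 0,"hand": 60},
    {"delta_pos": [0,0,3.2],"spin": 0,"hand": 60},
    {"delta_pos": [0,0,4.5],"spin": 0,"hand": 60},
    {"delta_pos": [0,0,5.0],"spin": 0,"hand": 60},
    {"delta_pos": [0,0,5.16],"spin": 0,"hand": 58},
    {"delta_pos": [0,0,5.16],"spin": 0,"hand": 46},
    {"delta_pos": [0,0,5.16],"spin": 0,"hand": 42},
    {"delta_pos": [0,0,5.16],"spin": 0,"hand": 36},
    {"delta_pos": [0,0,5.16],"spin": 0,"hand": 36},
    {"delta_pos": [0,0,5.16],"spin": 0,"hand": 36},
    {"delta_pos": [0,0,5.16],"spin": 0,"hand": 36},
  ],
)

```text
time_s: 13.0
position: [0.5877, -0.1926, 0.0114]
orientation: [0.001, -0.0, 1.0, -0.0]
ft_force: [-1.9, 0.7, 5.6]
grip_width: 0.0371
grip_force: 53.4
```

```bash
python3 - <<'E'
from h import *
go((.5865,-.1925,.20))
E
```

```text
tcp [ 0.5877 -0.1926  0.0114] tilt [ 0.003 -0.001 -1.   ] spin 0.0
(0.5865, -0.1925, 0.2) -> [ 0.03 -0.   -7.54]
```

Emit:
carry_out(
  steps=[
    {"delta_pos": [0,0,-0.3],"spin": 0,"hand": 36},
    {"delta_pos": [0,0,-1.5],"spin": 0,"hand": 36},
    {"delta_pos": [0,0,-3.5],"spin": 0,"hand": 36},
    {"delta_pos": [0,0.5,-5.5],"spin": 0,"hand": 36},
    {"delta_pos": [0.1,2,-7],"spin": 0,"hand": 36},
    {"delta_pos": [0.2,4,-7.6],"spin": 0,"hand": 36},
    {"delta_pos": [0.3,6.2,-7.6],"spin": 0,"hand": 36},
    {"delta_pos": [0.4,8.4,-7.6],"spin": 0,"hand": 36},
    {"delta_pos": [0.5,10.6,-7.6],"spin": 0,"hand": 36},
    {"delta_pos": [0.6,12.8,-7.6],"spin": 0,"hand": 36},
    {"delta_pos": [0.6,14,-7.6],"spin": 0,"hand": 36},
    {"delta_pos": [0.6,14.34,-7.6],"spin": 0,"hand": 36},
  ],
)

```text
time_s: 14.5
position: [0.5713, 0.1677, 0.1992]
orientation: [-0.0, -0.001, 1.0, 0.0]
ft_force: [-0.4, -0.9, -1.9]
grip_width: 0.0373
grip_force: 53.2
```

Emit:
carry_out(
  steps=[
    {"delta_pos": [0,0,0],"spin": 0,"hand": 36},
    {"delta_pos": [0,0,0],"spin": 0,"hand": 36},
  ],
)

```text
time_s: 14.75
position: [0.5719, 0.165, 0.1995]
orientation: [0.0, 0.001, 1.0, -0.0]
ft_force: [-0.4, 0.0, -0.8]
grip_width: 0.0367
grip_force: 53.2
```

```bash
python3 - <<'E'
from h import *
p,d,W,L=look(); bore(); go((.527,.168,.149))
E
```

```text
spindle top z 0.1305 n 277 circ ((527.5568237304688, 168.0848846435547), 5.864335060119629) tool [0.0445 0.0031 0.0697] mean [527.39764 168.16933]
ring 4835 [0.3 0.1] ztop -7.0
inside n 226 z pct [-1.7 -0.7  0.6  2.3  3.8]
tcp [0.5719 0.165  0.1995] tilt [ 0.  0. -1.] spin -0.01
(0.527, 0.168, 0.149) -> [1.8  0.12 2.02]
```

Emit:
carry_out(
  steps=[
    {"delta_pos": [0.6,0.11,0],"spin": 0,"hand": 36},
    {"delta_pos": [1.4,0.11,0.2],"spin": 0,"hand": 36},
    {"delta_pos": [1.85,0.11,0.8],"spin": 0,"hand": 36},
    {"delta_pos": [1.85,0.11,1.5],"spin": 0,"hand": 36},
    {"delta_pos": [1.85,0.11,2.0],"spin": 0,"hand": 36},
    {"delta_pos": [1.85,0.11,2.2],"spin": 0,"hand": 36},
    {"delta_pos": [1.85,0.11,2.4],"spin": 0,"hand": 36},
    {"delta_pos": [1.85,0.11,2.55],"spin": 0,"hand": 36},
    {"delta_pos": [1.85,0.11,2.7],"spin": 0,"hand": 36},
    {"delta_pos": [1.85,0.11,2.85],"spin": 0,"hand": 36},
    {"delta_pos": [1.85,0.11,3.0],"spin": 0,"hand": 36},
    {"delta_pos": [1.85,0.11,3.0],"spin": 0,"hand": 36},
  ],
)

```text
time_s: 16.35
position: [0.5254, 0.1688, 0.124]
orientation: [-0.0, 0.0, 1.0, -0.0]
ft_force: [0.4, -0.8, -1.0]
grip_width: 0.0374
grip_force: 53.2
```

```bash
cat >> h.py <<'E'
def grid():
    p,d,L=bore(); c=ctrl.calibration("wrist"); Mi=np.linalg.inv(np.array(c["mount"]))
    for x in range(-10,12,2):
        row=[]
        for y in range(-10,12,2):
            q=Mi@np.array([x/1e3,y/1e3,-.008,1]); u=int(round(c["cx"]+c["fx"]*q[0]/-q[2])); v=int(round(c["cy"]-c["fy"]*q[1]/-q[2])); row.append(int(round(L[v,u,2])))
        print(x,row)
E
python3 - <<'E'
from h import *
pan(); grid()
E
```

```text
pan z mode 0.08 1147 ft [-0.7  0.5 -1.2] tcp [0.5254 0.1688 0.124 ]
ring 5311 [ 0.4 -0. ] ztop -7.0
inside n 431 z pct [-1.5  0.8 31.4 32.2 33.1]
-10 [-8, -8, -7, -7, -7, -8, -8, -8, -7, -7, -7]
-8 [-8, -7, -7, -7, -8, -8, -7, -7, -8, -8, -8]
-6 [-7, -7, -7, -7, -6, -5, -6, -6, -7, -6, -7]
-4 [-7, -6, -5, -7, -6, -6, -6, -4, -7, -7, -8]
-2 [-8, -7, -3, -6, -6, -6, -6, -6, -4, -7, -7]
0 [-6, -6, -6, -6, -6, -6, -6, -5, -2, -7, -7]
2 [-8, -6, -5, -6, -5, -6, -6, -6, 2, -6, -7]
4 [-7, -7, 0, -6, -6, -7, -5, -4, 44, -6, -8]
6 [-7, -7, 5, -2, -4, -4, -2, 0, 33, -7, -7]
8 [-7, -7, -7, 2, -1, -2, 0, 3, -7, -7, -8]
10 [-8, -8, -8, -7, -7, -7, -7, -7, -7, -7, -7]
```

The ring is over the spindle. I lower it on to the first ring with about 5 mm of sink.

Emit:
carry_out(
  steps=[
    {"delta_pos": [0,-0.03,0.2],"spin": 0,"hand": 36},
    {"delta_pos": [0,-0.03,0.5],"spin": 0,"hand": 36},
    {"delta_pos": [0,-0.03,0.75],"spin": 0,"hand": 36},
    {"delta_pos": [0,-0.03,0.9],"spin": 0,"hand": 36},
    {"delta_pos": [0,-0.03,1.0],"spin": 0,"hand": 36},
    {"delta_pos": [0,-0.03,1.08],"spin": 0,"hand": 36},
    {"delta_pos": [0,-0.03,1.16],"spin": 0,"hand": 36},
    {"delta_pos": [0,-0.03,1.2],"spin": 0,"hand": 36},
    {"delta_pos": [0,-0.03,1.2],"spin": 0,"hand": 36},
  ],
)

```text
time_s: 17.58
position: [0.5255, 0.1681, 0.0943]
orientation: [0.0, 0.0, 1.0, 0.0]
ft_force: [0.3, -0.0, 0.0]
grip_width: 0.0373
grip_force: 53.2
```

```bash
python3 - <<'E'
from h import *
pan(); bore()
E
```

```text
pan z mode 0.077 1688 ft [-0.7  0.1 -1.4] tcp [0.5255 0.1681 0.0943]
ring 4348 [ 0.6 -0.2] ztop -7.1
inside n 244 z pct [-1.6 -0.6  1.   4.1 10.6]
```

Pan sank from 0.080 to 0.077; contact made. A bit more, then release.

Emit:
carry_out(
  steps=[
    {"delta_pos": [0,0,0.05],"spin": 0,"hand": 36},
    {"delta_pos": [0,0,0.08],"spin": 0,"hand": 36},
    {"delta_pos": [0,0,0.08],"spin": 0,"hand": 36},
    {"delta_pos": [0,0,0.08],"spin": 0,"hand": 43},
    {"delta_pos": [0,0,0.08],"spin": 0,"hand": 46},
    {"delta_pos": [0,0,0.08],"spin": 0,"hand": 54},
    {"delta_pos": [0,0,0.08],"spin": 0,"hand": 60},
    {"delta_pos": [0,0,0.08],"spin": 0,"hand": 60},
    {"delta_pos": [0,0,-0.5],"spin": 0,"hand": 60},
    {"delta_pos": [0,0,-2],"spin": 0,"hand": 60},
    {"delta_pos": [0,0,-4],"spin": 0,"hand": 60},
    {"delta_pos": [0,0,-5],"spin": 0,"hand": 60},
  ],
)

```text
time_s: 19.18
position: [0.5264, 0.1681, 0.2241]
orientation: [0.002, 0.0, 1.0, 0.001]
ft_force: [0.8, 0.7, -0.8]
grip_width: 0.0602
grip_force: 0.0
```

```bash
python3 - <<'E'
from h import *
print(ctrl.observe()["grip_width"]); pan(); go((.69,.168,.22),(.64,.168,.22))
E
```

```text
0.0601553371021863
pan z mode 0.074 501 ft [-0.8 -0.8  3.1] tcp [0.5264 0.1681 0.2241]
tcp [0.5271 0.1682 0.2268] tilt [ 0.008  0.003 -1.   ] spin -0.0
(0.69, 0.168, 0.22) -> [-6.51 -0.01  0.33]
(0.64, 0.168, 0.22) -> [-4.51 -0.01  0.31]
```

Emit:
carry_out(
  steps=[
    {"delta_pos": [-1,0,0],"spin": 0,"hand": 60},
    {"delta_pos": [-1.8,0,0],"spin": 0,"hand": 60},
    {"delta_pos": [-1.8,0,0],"spin": 0,"hand": 60},
    {"delta_pos": [-1.8,0,0],"spin": 0,"hand": 60},
  ],
)

```text
time_s: 19.73
position: [0.5703, 0.168, 0.2197]
orientation: [0.0, 0.0, 1.0, 0.0]
ft_force: [0.3, 0.4, 1.3]
grip_width: 0.0599
grip_force: 0.0
```

```bash
python3 - <<'E'
from h import *
p,d,W,L=look(); save("final",cv2.resize(p[0:260,220:480],None,fx=2.2,fy=2.2))
def st(n,k):
    z=W[...,2][k]; h,e=np.histogram(z,np.arange(-.01,.16,.001)); i=h.argmax(); print(n,k.sum(),e[i].round(3),np.median(z[abs(z-e[i])<.003]).round(4))
x,y,z=W[...,0],W[...,1],W[...,2]; r=np.hypot(x-.5265,y-.168)
st("bench",(r<.12)&(abs(z)<.008)); st("base",(r<.08)&(abs(z-.016)<.006))
st("pan",(r>.022)&(r<.028)&(z>.06)&(z<.09)); st("ring",(r>.009)&(r<.018)&(z>.09)&(z<.115)); st("plate",(x>.575)&(x<.61)&(abs(y-.163)<.02)&(z>.10)&(z<.125))
k=(r>.008)&(r<.022)&(z>.09)&(z<.115); print(cv2.minEnclosingCircle((W[k][:,:2]*1000).astype(np.float32)))
print(ctrl.observe()["joints"])
E
```

```text
spindle top z 0.1253 n 221 circ ((527.380859375, 168.1639404296875), 5.867825984954834) tool [0.0429 0.0002 0.0952] mean [527.3736  168.25836]
bench 25155 -0.002 -0.0014
base 12034 0.014 0.0146
pan 1419 0.074 0.0745
ring 1345 0.098 0.0984
plate 361 0.112 0.1121
((525.2136840820312, 167.8702392578125), 19.920751571655273)
[ 6.23532609e-01  2.39620021e-02  4.74744646e-02 -3.54631450e-05
 -1.59376637e+00 -2.19433850e+00]
```

View pics/final.png

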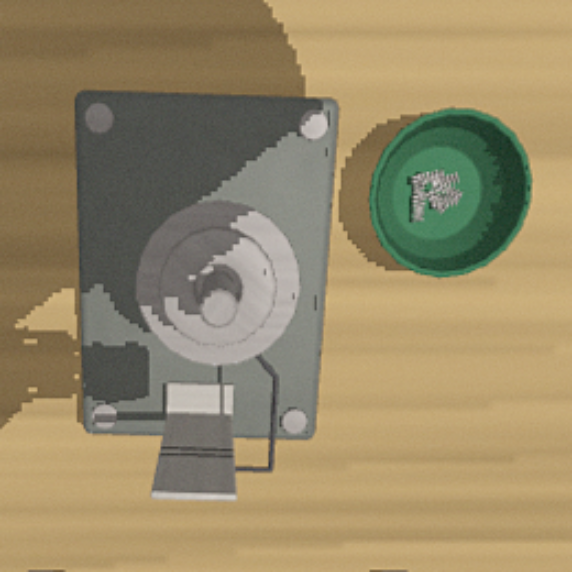

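The picture shows both rings stacked flat on the pan around the spindle at (218,295), with the dish and tester undisturbed. Allowing for the 1.5 mm height bias seen on the bench and base, the pan is at about 76 mm. The plunger is then about 22 mm, inside the 19.5 to 26.5 mm band.

```bash
python3 -c "
from rig import ctrl
print(ctrl.hand_in())"
```

```text
the job is handed in; nothing more can be done
None
```

I put two rings (b, then a) on the pan and handed the job in at about 20 s; the pan came to rest at about 22 mm, between the marks at 19.5 and 26.5 mm, judged from the pan's height in the wrist camera because the pointer was not read directly on the scale.

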